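# Lock the length stop with its push-to-engage clamping lever

## Task

Lock the length stop on the fence: stand the loose orange clamping lever upright over the stop's toothed stud, turn it until its teeth drop into mesh and push it fully home against the spring pin, down flush on the steel saddle. Keeping it pushed down, swing it about an eighth of a turn clockwise (seen from above) to clamp the stop, and finish still gripping the lever and pressing it home. Do not shift the stop along its rail, because its length is already set, and leave the frame corner, the wall hook and the point driver alone.

Things in the scene. Friction and masses are not known exactly. Their poses are not given: they have to be found in the camera images.
- lever: Loose orange clamping lever, 0.16 kg, standing upright on its hub. Origin: centre of the hub's underside; z up. Hub: round, 36 mm across, 42 mm high, solid from 16 to 42 mm above the underside: grip it there from above, fingers either side along the lever's y. The arm leaves along its -x. Teeth mesh when its x and stud_base's x differ by a multiple of 60 degrees (5 degrees play either way).
- stud_base (a point): Foot of the stop's toothed stud, on its axis, on the flat top of the steel saddle (50 x 50 mm), 78 mm above the bench; z up. It turns with the stud: one tooth lies along its +x, the rest every 60 degrees. Lever fully home: its underside flush here. The saddle sits on the rail and only friction (about 30 N) keeps it from sliding along it.
- spring_pin (a joint): How far the brass pin is pushed down, in m: 0 when free, 0.010 with the lever fully home. It pushes back with about 3 N at 0, rising to about 7.5 N at 0.010, and lifts the lever out of mesh when nobody presses.
- stud (a joint): How far the stud has been screwed clockwise seen from above, in rad: 0 at the start, end of travel 1.4. It stays where it is left; it takes about 0.25 N m to turn.
- board: Teak board 170 x 320 x 20 mm, fixed. Origin: centre of its underside. It carries an aluminium fence rail along its y (24 mm thick, top 60 mm above the bench, centre 40 mm to the board's -x), the stop on the rail, a gilt moulding butted to the stop on the rail's +x side, and a closed toggle clamp 85 mm to the -y side (red grip to +x, up to 67 mm high).
- frame_corner: White resin frame corner, loose, L-shaped with 80 mm legs 30 mm wide, 20 mm high. Origin: underside, where the legs meet. Leave alone.
- wall_hook: Chrome wall hook lying on its 70 x 26 mm back plate, loose, 54 mm high. Origin: centre of its underside. Leave alone.
- point_driver: Bronze spring-loaded point driver, loose, 180 x 30 mm, 64 mm high, lying along its own x. Origin: centre of its underside. Leave alone. A fixed steel mitre box with its saw, 200 mm high, stands further to the robot's right, 0.37 m or more right of the robot's centre line.
- lever_end (a point): Ball (18 mm) at the end of the lever's arm, 90 mm from the hub axis along the lever's -x and 48 mm above its underside. The arm is a 14 mm round bar that leaves the hub 32 mm above the underside.
- lever_socket (a point): Roof of the socket under the hub, on its axis, 16 mm above the underside; axes as the lever. From the mouth up: a plain round counterbore 6 mm deep, 26.8 mm across (slightly wider at the mouth); then, to the roof, six steel ribs reaching in to a 19 mm bore and leaving six grooves 7 mm wide, 26.8 mm across, one along +x, the rest every 60 degrees.
- stud_top (a point): Flat top of the toothed stud, 14 mm above stud_base, same axes. Bright steel, core 17 mm across, six straight teeth 5 mm wide reaching out to 25 mm across. A 10 mm brass spring pin stands 12 mm out of its middle. Out of mesh, the lever's underside stays 8 mm (teeth on teeth) or 10 mm (resting on the pin) above the saddle.

How it is judged:
On the way:
1. the lever is in mesh and pushed home on the saddle before it is swung (value of joint spring_pin above 0.0075 m and z of lever in the frame of stud_base below 0.0025 m and horizontal distance between lever and stud_base below 0.003 m and value of joint stud below 0.4 rad), for 0.2 s.
At the end, for the whole second after the job is handed in: Lever upright (4.5 deg) in mesh on the stud, underside within 2.5 mm of the saddle, axis within 3 mm of the stud's, spring pin down at least 7.5 mm, stud turned at least 0.55 rad clockwise, fingers still holding the lever (over 3 N), at rest (value of joint spring_pin above 0.0075 m and z of lever in the frame of stud_base below 0.0025 m and horizontal distance between lever and stud_base below 0.003 m and angle between lever's own z axis and vertical below 0.08 rad and value of joint stud above 0.55 rad and contact force between the fingers and lever above 3 N and linear speed of lever below 0.02 m/s); the arm keeps its last pose, push and grip.
It fails at once if the length stop is shifted more than 4 mm (distance of stud_base from where it was at the start of the episode above 0.004 m).
It fails at once if the frame corner, wall hook or point driver is moved more than 15 mm (distance of any of frame_corner, wall_hook, point_driver from where it was at the start of the episode above 0.015 m).
It also fails if it takes over 48 s, if anything falls off the work surface, if the arm or the gripper's body presses on something with over 40 N, if the wrist force passes 120 N, or if a joint passes its speed limit or range.

## Robot

A 7-joint arm with a two-finger parallel gripper is mounted at the origin on the work surface. World frame = base frame: x ahead of the robot, y to its left, z up, the work surface at z = 0. Lengths are in m, angles in rad, forces in N, time in s.
With the tool pointing down it reaches from about 0.4 to 0.85 m from the base axis. Payload 10.4 kg.
Tool frame: the origin (TCP) lies at the very end of the fingers, on their centre line; the grasp point (between the pads) lies 19 mm behind it; z points along the fingers, x is the direction in which the jaws open and shut, and the axes are right-handed (so a half turn about z gives the same grasp; the last joint's range is limited). The gripper opens to 87 mm and grips with 3 to 60 N. Pads are 19 mm wide; open, the fingers measure 117 mm over their backs; the gripper's body (75 mm by 190 mm) begins 51 mm behind the grasp point.
Start: joints at [-0.023, 0.332, -0.065, 1.46, 0.022, 1.35, -0.088], TCP at [0.625, 0, 0.192] pointing down, gripper open.
Joint ranges: [-2.6, 2.6], [-0.5, 2.12], [-1.47, 1.34], [0.16, 2.42], [-1.27, 4.41], [0.06, 2.06], [-2.6, 2.6]. Speed limits (rad/s): [2.22, 2.22, 2.79, 2.79, 3.14, 3.14, 3.14].

## Interface

Orientations are given as a unit quaternion [x, y, z, w].
In Python, from bench import r gives the robot as it stands. The module is installed in compiled form; this text tells all that it offers.
- The arm moves only by the tool carry_out, never from a script. Its argument "commands" is a list that holds one entry, the list of rows, each a list of 7 numbers: the closure in counts, from 0 (fully open) to 255 (shut), then the shift along the tool's x, y, z in units of 25 mm (1.0 is 25 mm), then the turn, a rotation vector about the tool's x, y, z in units of 5 degrees (1.0 is 5 degrees). A call has 1 to 12 rows; each row is the pose to reach, as a shift and turn from the pose measured when the call began, along the tool's axes at that moment; what a row does not reach only later rows make up. A row lasts 1/8 s, in which the tool goes at most 62.5 mm and 10.7 degrees, less where a joint would pass 70% of its speed; a pose out of reach is approached as far as the arm can. A call with a gripper value outside its range is refused whole. The fingers move at their own pace and stop on an object; "grip_force" is the grip in N (left out, the last holds). Time passes only in rows, so rows that repeat a pose let the fingers close. It gives the time, the measured TCP pose, the force and the opening at its end, in the units of the state.
- r.read_state(): the state, without advancing time (a new reading comes with each control period).
- r.camera(name): name is "scene" or "side" or "wrist"; returns the picture (480x640x3 uint8, blue, green, red); there is no depth.
- r.camera_info(name): a dict with "fx", "fy", "cx", "cy" (pixels), "k1" (the pictures are not rectified: a ray, as slopes to the right and down, at radius r is drawn at 1 + k1 r^2 times it, then the intrinsics apply), "origin" and "rotation" of the camera in the world. Camera axes: x right, y down, z forward; pixel columns grow to the right and rows downward; lengths in m; the calibration is good to about 2 mm. A picture is of the moment at which its call begins: read the wrist's pose just before it. camera_info takes no time and is no camera call; for the wrist camera it gives the pose at the moment of the call.
- r.close_job(): hands the job in, once; it reports no verdict.
The state is a dict: "time": time; "joint_positions": joint angles; "joint_vel": joint speeds; "joint_torque": joint torques, N m; "ee_pos": TCP position; "eef_rot": TCP orientation; "ft_force": force on the tool from outside, world axes, zero at the start; "torque": the same for the moment, N m; "width": finger opening in m.
Only numpy, scipy, OpenCV 4.12 (cv2) and the standard library are available. Lean on these libraries where they do the work, as an engineer would, in place of code of your own. Each camera call takes 0.05 s, during which the arm holds its last target.

## Working session

There is one attempt and no reset: what is moved stays moved. The work goes in short steps, Python scripts to look and compute and a tool call to move; the robot and the scene stay as the last step left them, time stands still between calls to the robot, and variables do not carry over. Pictures are saved under pics/ and viewed, and the job is handed in when it is done.

Besides the shell and the picture viewer there is one more tool, called as a command line: name --argument value ..., lists and objects as JSON in quotes. carry_out: Moves the arm, as the interface text tells. Its arguments: {"type":"object","properties":{"commands":{"type":"array"},"grip_force":{"type":"number"}},"required":["commands"]}

```bash
mkdir -p pics; python3 - <<'E'
from bench import r
import cv2
print(r.read_state())
for n in ("scene","side","wrist"):
    print(n,r.camera_info(n)); cv2.imwrite(f"pics/{n}0.png",r.camera(n))
E
```

```text
{'time': 0.0, 'joint_positions': array([-0.02257863,  0.33289238, -0.06469723,  1.46099053,  0.02159036,
        1.34989112, -0.08847046]), 'joint_vel': array([-0.00021114, -0.0011193 ,  0.00060058, -0.00059281, -0.00082448,
        0.00152091, -0.00090912]), 'joint_torque': array([-1.20520472e-04, -6.23245955e+01,  2.44190963e-02, -3.89891267e+01,
       -6.13984605e-02,  3.97891912e-02,  1.87085252e-04]), 'ee_pos': array([ 6.24545045e-01, -2.08409734e-05,  1.90717667e-01]), 'eef_rot': array([ 9.99999724e-01,  1.27303858e-05, -7.42489189e-04,  3.07954928e-05]), 'ft_force': array([1.16453601, 0.39903586, 0.09402088]), 'torque': array([-0.04723041, -0.03622779, -0.03178404]), 'width': 0.08712567283769704}
scene {'fx': 501.4906001981638, 'fy': 501.4906001981638, 'cx': 316.43330184780694, 'cy': 234.7566369168742, 'k1': -0.10378769682373079, 'origin': array([1.19846841, 0.35853678, 0.75383939]), 'rotation': array([ 0.48194061,  0.7859592 , -0.32599881, -0.20910799])}
side {'fx': 467.80182534570605, 'fy': 467.80182534570605, 'cx': 323.46062966930356, 'cy': 239.35218307176396, 'k1': 0.0009050810796273931, 'origin': array([0.30348653, 0.63985786, 0.72560539]), 'rotation': array([-0.17401578,  0.9100551 , -0.36776887,  0.07914725])}
wrist {'fx': 387.7228392987036, 'fy': 387.7228392987036, 'cx': 321.6312160779053, 'cy': 246.70392104166982, 'k1': -0.028117257491992575, 'origin': array([0.62539943, 0.06494622, 0.38306782]), 'rotation': array([ 9.92578793e-01, -2.96419286e-04, -7.36845370e-04,  1.21600613e-01])}
```

View pics/scene0.png

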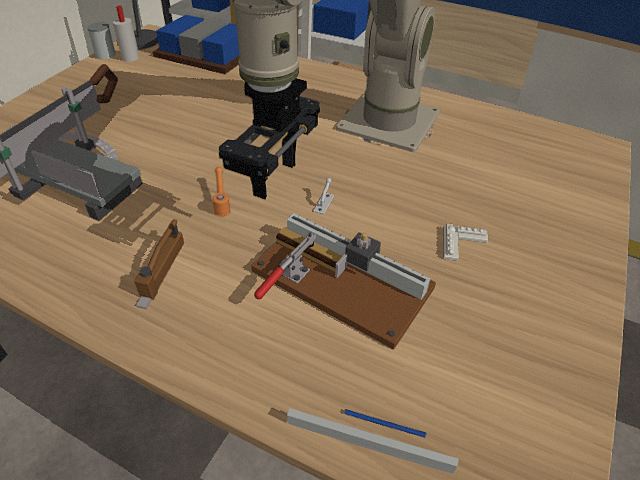

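View pics/side0.png

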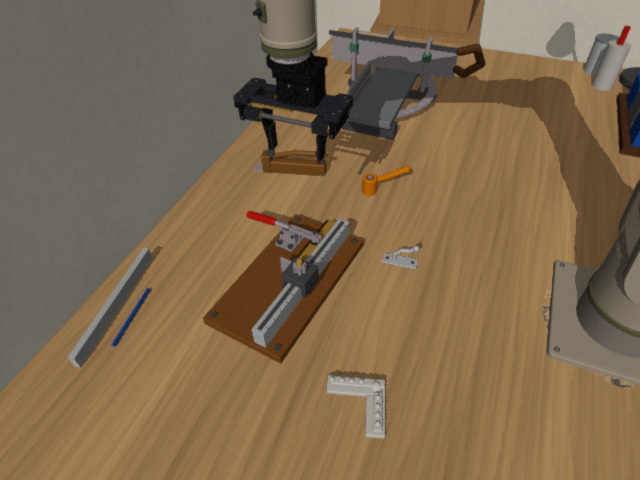

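View pics/wrist0.png

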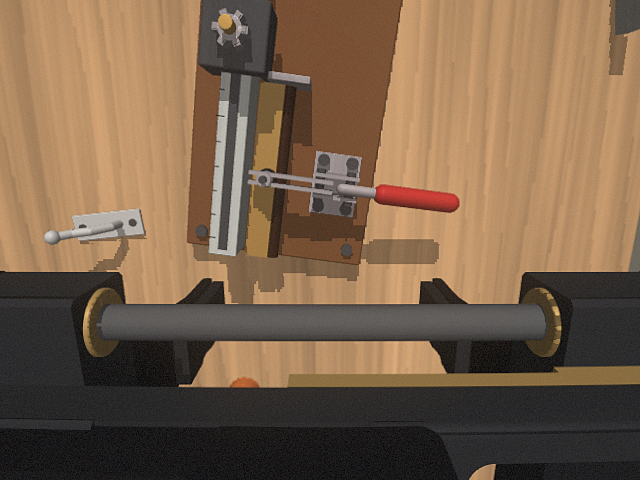

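```bash
cat > h.py <<'E'
from bench import r
import cv2, numpy as np
from scipy.spatial.transform import Rotation as R
def K(i): return np.array([[i['fx'],0,i['cx']],[0,i['fy'],i['cy']],[0,0,1]])
def D(i): return np.array([i['k1'],0,0,0],float)
def ray(i,p):
    u=cv2.undistortPointsIter(np.array([[p]],float),K(i),D(i),None,None,(3,50,1e-10))[0,0]
    d=R.from_quat(i['rotation']).apply([u[0],u[1],1]); return np.array(i['origin']),d
def onplane(i,p,z):
    o,d=ray(i,p); return o+d*(z-o[2])/d[2]
def proj(i,P):
    Rm=R.from_quat(i['rotation']).inv(); c=Rm.apply(np.atleast_2d(P)-i['origin'])
    return cv2.projectPoints(c.reshape(-1,1,3),np.zeros(3),np.zeros(3),K(i),D(i))[0].reshape(-1,2)
def tri(obs):
    A=np.zeros((3,3));b=np.zeros(3)
    for i,p in obs:
        o,d=ray(i,p); d/=np.linalg.norm(d); M=np.eye(3)-np.outer(d,d); A+=M;b+=M@o
    return np.linalg.solve(A,b)
E
python3 - <<'E'
from h import *
i=r.camera_info("scene");j=r.camera_info("side");w=r.camera_info("wrist")
print("hub",onplane(i,(222,198),.042),onplane(j,(370,178),.042))
print("ball",onplane(i,(219,172),.048),onplane(j,(407,171),.048), tri([(i,(219,172)),(j,(407,171))]))
print("stud",onplane(w,(228,28),.1),onplane(i,(365,240),.1),onplane(j,(300,268),.1))
a=cv2.imread("pics/scene0.png");b=cv2.imread("pics/side0.png")
f=lambda a,x,y,s,t:cv2.resize(a[y:y+s,x:x+s],(t,t),interpolation=cv2.INTER_CUBIC)
cv2.imwrite("pics/c1.png",np.vstack([np.hstack([f(a,185,160,70,400)[:300],f(b,350,150,70,400)[:300]]),np.hstack([f(a,330,215,70,400)[:300],f(b,265,235,70,400)[:300]])]))
E
```

```text
hub [ 0.53726532 -0.19294205  0.042     ] [ 0.53646655 -0.19602092  0.042     ]
ball [ 0.46891024 -0.24736149  0.048     ] [ 0.46170709 -0.24444405  0.048     ] [ 0.46305204 -0.25217563  0.04221929]
stud [0.56274444 0.14475028 0.1       ] [0.56890287 0.15402027 0.1       ] [0.55304526 0.15998712 0.1       ]
```

View pics/c1.png

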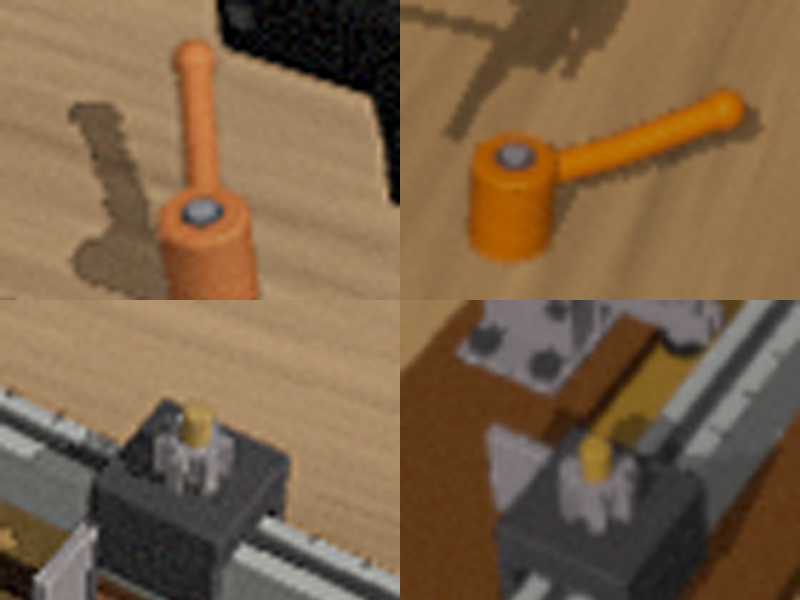

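carry_out --commands '[[[0,-1.2,-1.6,1,0,0,0],[0,-2.5,-3.3,2,0,0,0],[0,-2.5,-3.3,2,0,0,0],[0,-2.5,-3.3,2,0,0,0]]]'

```text
time: 0.65
ee_pos: [0.5625, 0.082, 0.1413]
eef_rot: [1.0, -0.0, -0.0, 0.0]
ft_force: [1.2, 0.3, 0.1]
width: 0.087
```

```bash
python3 - <<'E'
from h import *
s=r.read_state(); print(s['time'],s['ee_pos'],s['joint_vel'].max())
w=r.camera_info("wrist"); im=r.camera("wrist"); cv2.imwrite("pics/w1.png",im); print(w)
import pickle; pickle.dump(w,open("w1.pkl","wb"))
p=proj(w,[.562,.147,.092])[0]; print(p)
x,y=(p-[40,30]).astype(int); y=max(y,0)
cv2.imwrite("pics/w1c.png",cv2.resize(im[y:y+60,x:x+80],(800,600),interpolation=cv2.INTER_CUBIC)); print(x,y)
E
```

```text
0.65 [0.56246806 0.08199099 0.14125966] 0.017757351839917706
{'fx': 387.7228392987036, 'fy': 387.7228392987036, 'cx': 321.6312160779053, 'cy': 246.70392104166982, 'k1': -0.028117257491992575, 'origin': array([0.5631594 , 0.14699819, 0.33347871]), 'rotation': array([ 9.92553891e-01, -3.90889532e-04, -4.30295211e-04,  1.21804905e-01])}
[320.01882927 150.25447965]
280 120
```

View pics/w1c.png

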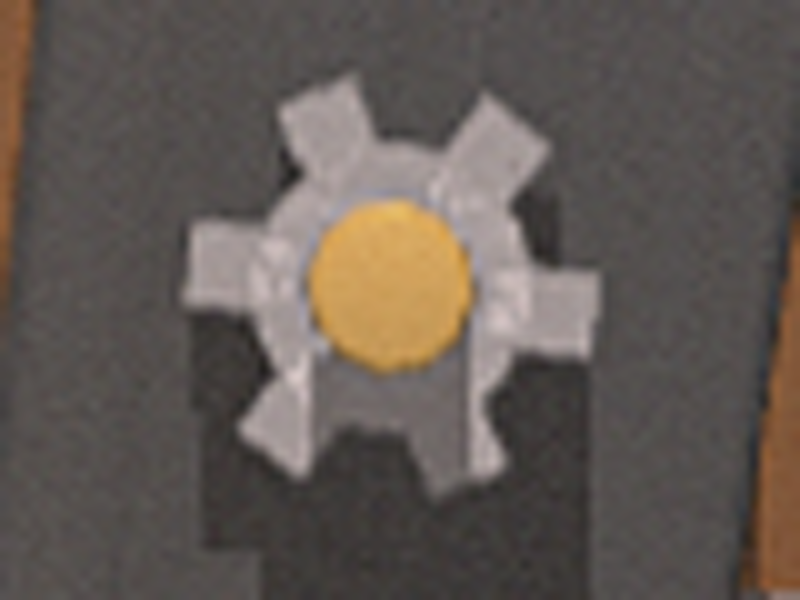

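View pics/w1.png

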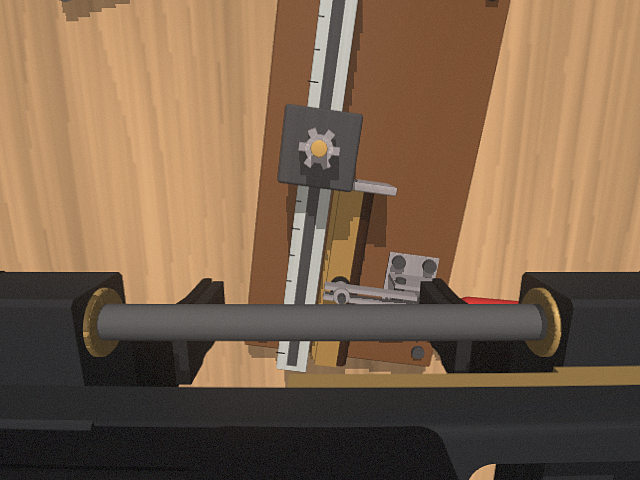

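```bash
python3 - <<'E'
from h import *
import pickle
w=pickle.load(open("w1.pkl","rb"))
c=lambda q:((q[0]+.5)/10-.5+280,(q[1]+.5)/10-.5+120)
print("pin",onplane(w,c((390,287)),.104))
T=[(597,313),(520,122),(315,88),(187,262),(270,458),(470,488)]
P=np.array([onplane(w,c(t),.092)[:2] for t in T])
print("centre",P.mean(0)); d=P-P.mean(0)
print(np.hypot(*d.T),[np.degrees(np.arctan2(y,x)) for x,y in d])
# rail edges orientation: saddle left edge
print([onplane(w,p,.078)[:2] for p in ((287,105),(278,182),(362,115),(354,191))])
i=r.camera_info("scene");j=r.camera_info("side")
print("hub",onplane(i,(220.4,196.8),.042),onplane(j,(370.1,177.1),.042))
print("ball",onplane(i,(218.8,169.8),.048),onplane(j,(407.4,168.7),.048))
E
```

```text
pin [0.5612156  0.14812238 0.104     ]
centre [0.56130421 0.14802049]
[0.01241844 0.01239454 0.01262963 0.01255452 0.01251634 0.01269049] [np.float64(-6.3738156111773465), np.float64(52.042366191766526), np.float64(111.57490600856899), np.float64(172.4663449759228), np.float64(-127.08028655507614), np.float64(-68.40087237899532)]
[array([0.54135478, 0.17458364]), array([0.53446836, 0.12688091]), array([0.58834011, 0.16857073]), array([0.58417818, 0.12098297])]
hub [ 0.53549855 -0.19840071  0.042     ] [ 0.53729125 -0.19930029  0.042     ]
ball [ 0.46217092 -0.25259559  0.048     ] [ 0.46311328 -0.25333305  0.048     ]
```

carry_out --commands '[[[0,-0.5,1.8,0,0,0,1.6],[0,-1,4,0,0,0,3.4],[0,-1.5,6.2,0,0,0,5.2],[0,-2.1,8.4,0,0,0,7],[0,-2.7,10.5,0,0,0,8.9],[0,-3.1,12.6,0,0,0,10.7],[0,-3.1,12.6,0,0,0,10.7],[0,-3.1,12.6,0,0,0,10.7]]]'

```text
time: 1.7
ee_pos: [0.4854, -0.234, 0.142]
eef_rot: [0.893, -0.451, 0.0, 0.0]
ft_force: [0.1, 2.6, -0.4]
width: 0.087
```

```bash
python3 - <<'E'
from h import *
s=r.read_state(); print(s['time'],s['ee_pos'],s['eef_rot'],s['joint_positions'])
w=r.camera_info("wrist"); im=r.camera("wrist"); cv2.imwrite("pics/w2.png",im)
import pickle; pickle.dump(w,open("w2.pkl","wb"))
E
```

```text
1.7 [ 0.48535557 -0.23397841  0.14195401] [ 8.92611218e-01 -4.50827145e-01  2.97721896e-04  1.02295210e-04] [ 0.19700442  0.17333135  0.18646035  1.76797527 -0.03399807  1.20285049
 -0.54243504]
```

View pics/w2.png

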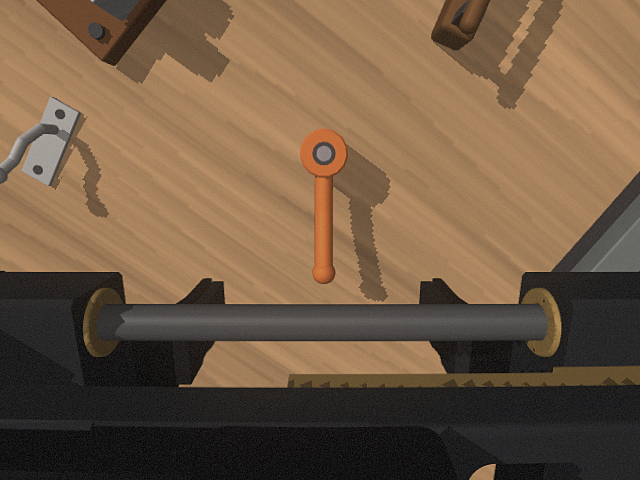

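```bash
python3 - <<'E'
from h import *
import pickle
w=pickle.load(open("w2.pkl","rb"));im=cv2.imread("pics/w2.png")
h=cv2.cvtColor(im,cv2.COLOR_BGR2HSV); m=cv2.inRange(h,(3,130,80),(18,255,255)); m[:110]=0;m[290:]=0;m[:,:290]=0;m[:,360:]=0
ys,xs=np.nonzero(m)
def cen(a,b):
    s=(ys>=a)&(ys<b); return xs[s].mean(),ys[s].mean()
for a,b in ((185,200),(200,220),(220,240),(240,260),(266,282)): print(cen(a,b))
c=im[120:190,285:365]; cv2.imwrite("pics/w2c.png",cv2.resize(c,(800,700)[0:2],interpolation=cv2.INTER_CUBIC)[:600])
hub=onplane(w,(323.5,153.2),.042); ball=onplane(w,cen(266,282),.048)
print(hub,ball,np.linalg.norm((hub-ball)[:2]),np.degrees(np.arctan2(*(hub-ball)[1::-1])))
s=r.read_state(); A=R.from_quat(s['eef_rot']); print("tool x ang",np.degrees(np.arctan2(*A.apply([1,0,0])[1::-1])))
print("hub rel tool mm",A.inv().apply(hub-s['ee_pos'])*1000)
E
```

```text
(np.float64(323.5), np.float64(192.0))
(np.float64(323.5), np.float64(209.5))
(np.float64(323.5), np.float64(229.5))
(np.float64(323.5), np.float64(249.5))
(np.float64(323.19642857142856), np.float64(273.2202380952381))
[ 0.53789133 -0.1979993   0.042     ] [ 0.46503158 -0.25144024  0.048     ] 0.09035749977862378 36.25918258409678
tool x ang -53.50212162686927
hub rel tool mm [  2.82103814 -62.91094082  99.88177552]
```

View pics/w2c.png

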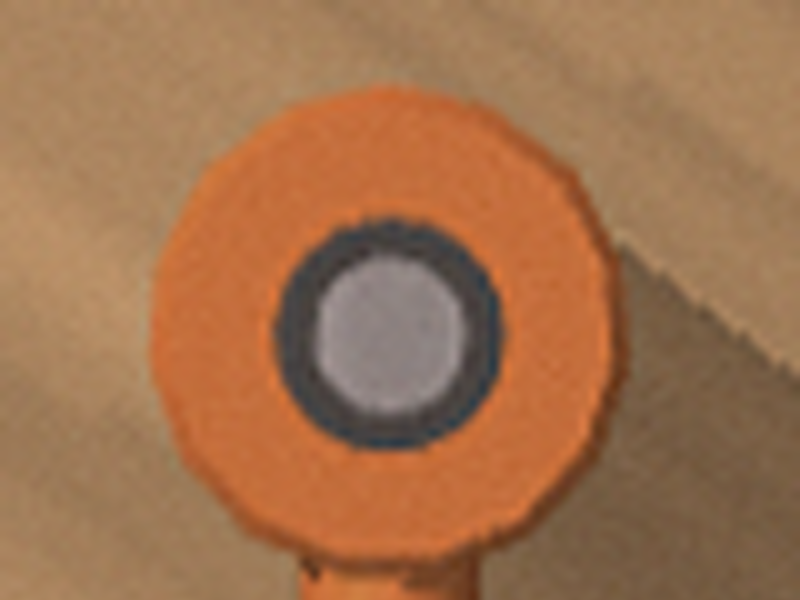

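carry_out --commands '[[[0,0.1,-1.3,0,0,0,0],[0,0.1,-2.54,0,0,0,0],[0,0.1,-2.54,1.8,0,0,0],[0,0.1,-2.54,3.6,0,0,0],[0,0.1,-2.54,5.16,0,0,0],[0,0.1,-2.54,5.16,0,0,0],[0,0.1,-2.54,5.16,0,0,0]]]' --grip_force 50

```text
time: 2.62
ee_pos: [0.5395, -0.1971, 0.0145]
eef_rot: [0.893, -0.45, 0.001, -0.0]
ft_force: [0.2, 0.2, 0.6]
width: 0.0869
```

carry_out --commands '[[[120,0,0,0,0,0,0],[180,0,0,0,0,0,0],[255,0,0,0,0,0,0],[255,0,0,0,0,0,0],[255,0,0,0,0,0,0],[255,0,0,0,0,0,0],[255,0,0,0,0,0,0]]]' --grip_force 50

```text
time: 3.5
ee_pos: [0.5394, -0.1971, 0.0145]
eef_rot: [0.893, -0.45, 0.001, -0.0]
ft_force: [0.8, -0.0, 0.6]
width: 0.0248
```

```bash
python3 - <<'E'
from h import *
s=r.read_state(); print(s)
w=r.camera_info("wrist"); im=r.camera("wrist"); cv2.imwrite("pics/w3.png",im)
import pickle; pickle.dump((w,s),open("w3.pkl","wb"))
E
```

```text
{'time': 3.5, 'joint_positions': array([ 0.15196763,  0.38300838,  0.1421284 ,  1.79592002, -0.06456115,
        0.96492225, -0.61202645]), 'joint_vel': array([-0.00269435, -0.00319535, -0.00094442,  0.00150007,  0.00174457,
       -0.00098154, -0.00013663]), 'joint_torque': array([ 1.86514328e-03, -5.87548506e+01,  3.04622456e+00, -3.29045463e+01,
       -5.57925215e-02, -2.31858983e-02, -1.18660300e-04]), 'ee_pos': array([ 0.53941801, -0.19707312,  0.01449742]), 'eef_rot': array([ 8.93230229e-01, -4.49598185e-01,  1.08069298e-03, -2.48363021e-04]), 'ft_force': array([ 0.79990952, -0.03677847,  0.59453181]), 'torque': array([ 0.03020964,  0.03225283, -0.0142358 ]), 'width': 0.02480670293822636}
```

View pics/w3.png

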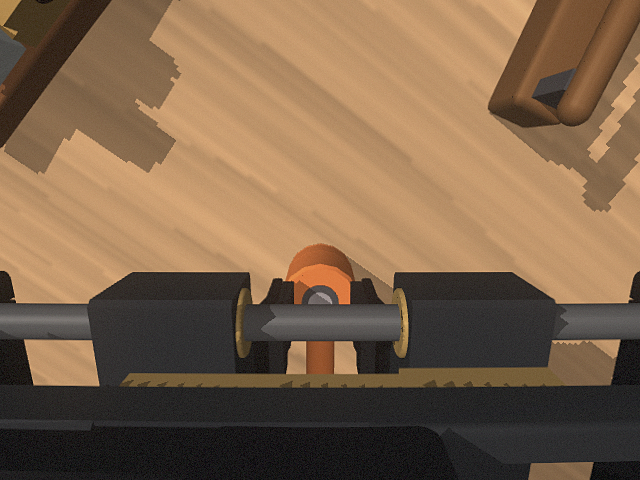

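```bash
python3 - <<'E'
from h import *
import pickle
w,s=pickle.load(open("w3.pkl","rb")); im=cv2.imread("pics/w3.png")
cv2.imwrite("pics/w3c.png",cv2.resize(im[230:380,220:420],(800,600),interpolation=cv2.INTER_CUBIC))
A=R.from_quat(s['eef_rot']);t=s['ee_pos']
def inv(p,z): return A.inv().apply(onplane(w,p,z)-t)*1000
print("disc",inv((321,297),.042),"front rim top",inv((321,265),.042),"front bottom",inv((321,244),.0))
a=np.radians(np.arange(0,360,10))
print(proj(w,t), proj(w,t-A.apply([0,0,.0275])))
c=np.array([0.5379,-.198,.042]);print("old hub in tool",A.inv().apply(c-t)*1000, proj(w,c))
E
```

```text
disc [  0.46931314  -1.1778245  -27.50017429] front rim top [  0.48698924 -16.28007243 -27.47876764] front bottom [  0.41044164 -15.71063605  14.52039895]
[[320.19884781 279.77863676]] [[319.96804612 299.43735934]]
old hub in tool [ -0.11289707   1.73248252 -27.50528768] [[319.72663256 303.0114245 ]]
```

View pics/w3c.png

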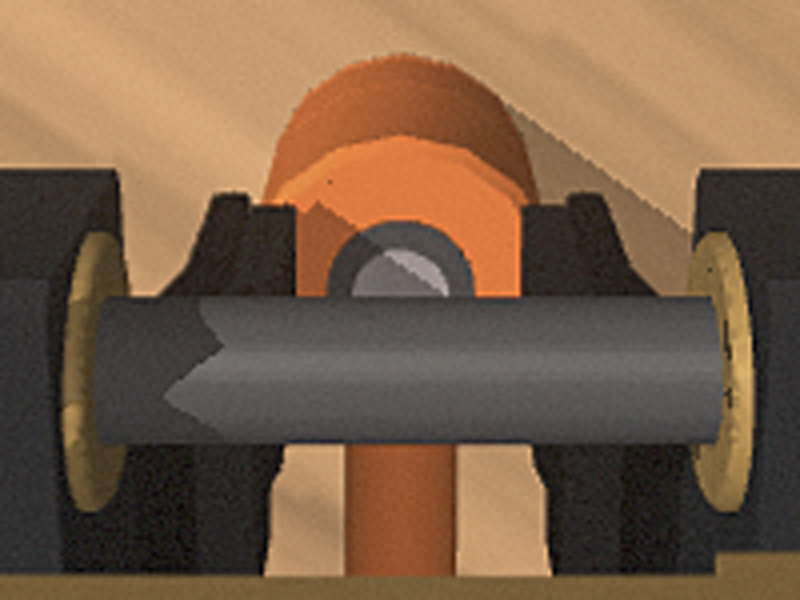

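carry_out --commands '[[[255,0,0,0,0,0,0],[255,0,0,-0.4,0,0,0],[255,0,0,-0.8,0,0,0],[255,0,0,-0.8,0,0,0]]]'

```text
time: 4.05
ee_pos: [0.5403, -0.1973, 0.0359]
eef_rot: [0.893, -0.45, 0.002, -0.001]
ft_force: [0.5, 0.6, 0.2]
width: 0.0005
```

```bash
python3 - <<'E'
from h import *
s=r.read_state(); print(s['time'],s['width'],s['ee_pos'],s['ft_force'])
w=r.camera_info("wrist"); im=r.camera("wrist"); b=r.camera("side"); a=r.camera("scene")
f=lambda a,x,y:cv2.resize(a[y:y+75,x:x+100],(800,600),interpolation=cv2.INTER_CUBIC)
cv2.imwrite("pics/w4.png",np.vstack([cv2.resize(im,(400,300)),cv2.resize(f(b,320,120),(400,300))]))
cv2.imwrite("pics/s4.png",f(a,175,150));
E
```

```text
4.05 0.00048593509421589794 [ 0.54030041 -0.19734182  0.03590849] [0.4911322  0.62133447 0.22005749]
```

View pics/w4.png

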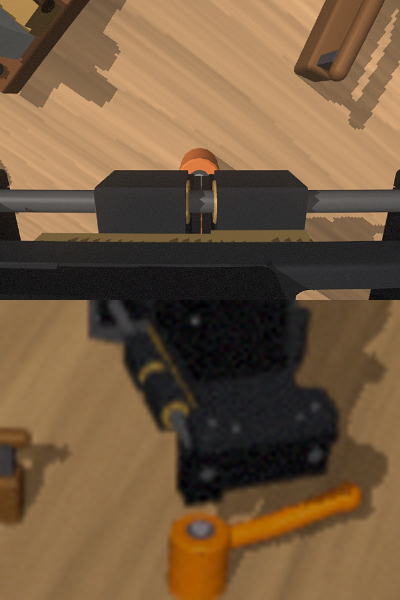

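View pics/s4.png

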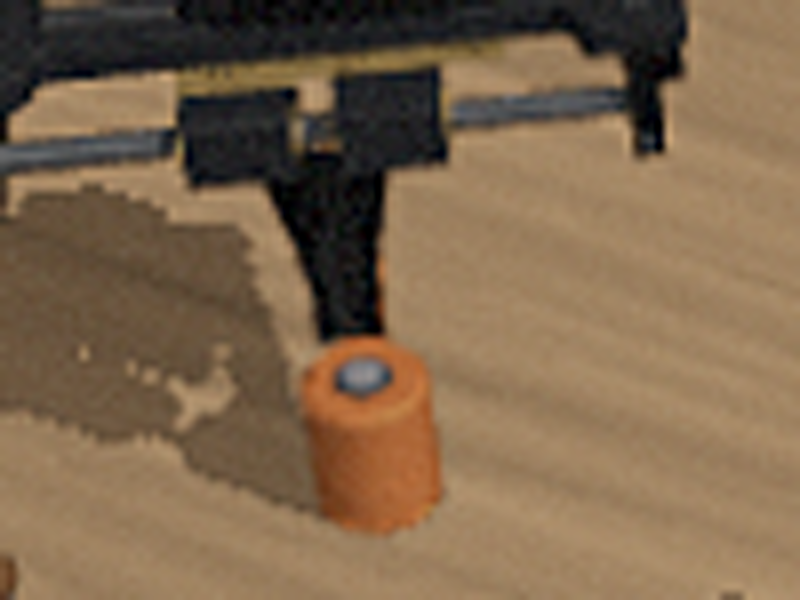

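```bash
python3 - <<'E'
from h import *
s=r.read_state(); i=r.camera_info("scene");j=r.camera_info("side");w=r.camera_info("wrist")
A=R.from_quat(s['eef_rot']);t=s['ee_pos']
for n,c in(("scene",i),("side",j),("wrist",w)):
    print(n,"tcp",proj(c,t),"g",proj(c,t-A.apply([0,0,.05])))
print(onplane(i,(218.7,191.9),.036),onplane(j,(370,169),.036))
a=r.camera("side"); cv2.imwrite("pics/s5.png",cv2.resize(a[100:220,300:460],(800,600),interpolation=cv2.INTER_CUBIC))
a=r.camera("wrist"); cv2.imwrite("pics/w5.png",cv2.resize(a[250:400,220:420],(800,600),interpolation=cv2.INTER_CUBIC))
E
```

```text
scene tcp [[220.35004443 200.60976619]] g [[217.6558071  182.77218364]]
side tcp [[368.79094452 180.03859836]] g [[370.00992647 162.68465972]]
wrist tcp [[320.17511719 279.71997497]] g [[319.69002061 320.49175642]]
[ 0.51753675 -0.21622402  0.036     ] [ 0.54923375 -0.236236    0.036     ]
```

View pics/s5.png

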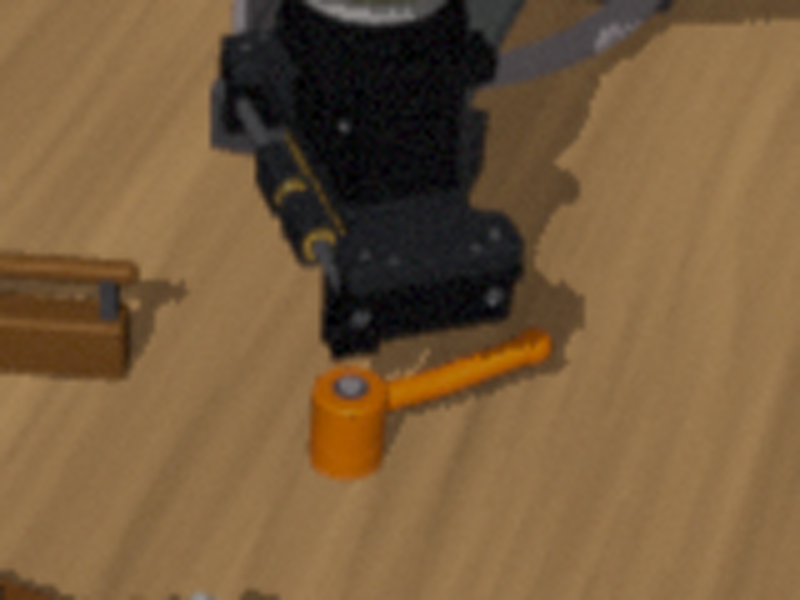

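View pics/w5.png

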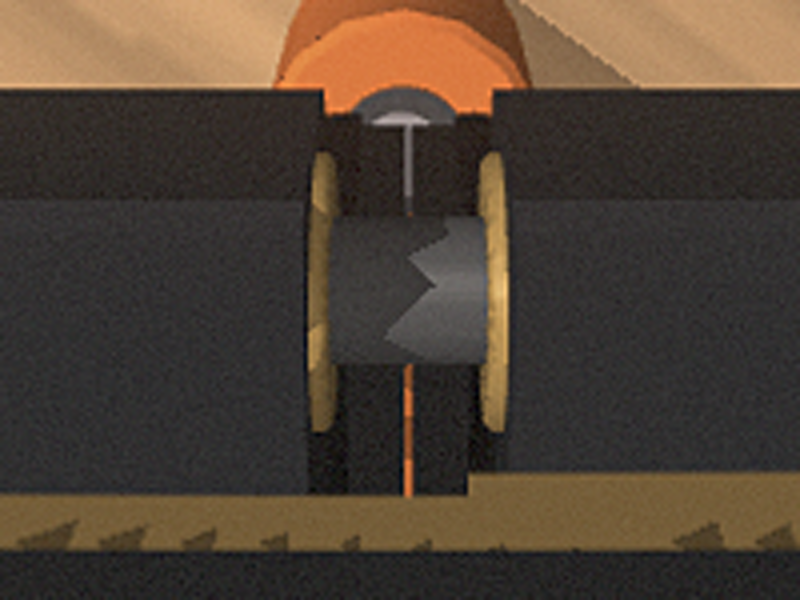

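```bash
python3 - <<'E'
from h import *
s=r.read_state(); print(s['time']); i=r.camera_info("scene");j=r.camera_info("side");w=r.camera_info("wrist")
A=R.from_quat(s['eef_rot']);t=s['ee_pos']
for z in (0,-.01,-.015,-.02,-.025,-.03,-.035):
    P=lambda x,y:t+A.apply([x,y,z])
    print(z,"wrist",proj(w,P(0,-.0095))[0],proj(w,P(0,.0095))[0],"scene",proj(i,P(0,-.0095))[0],proj(i,P(0,0.0095))[0],"side",proj(j,P(0,0))[0])
a=r.camera("scene"); cv2.imwrite("pics/s6.png",cv2.resize(a[150:225,175:275],(800,600),interpolation=cv2.INTER_NEAREST))
# full chain sanity: is camera pose consistent with tcp?
print(A.inv().apply(w['origin']-t))
E
```

```text
4.3
0 wrist [320.1777592  262.32152029] [320.23869705 296.87287678] scene [220.55641337 203.42627022] [220.24950702 197.89223014] side [368.85487827 180.12758419]
-0.01 wrist [320.09885698 268.03497689] [320.16484326 304.16173102] scene [220.02482245 199.94428865] [219.72412875 194.41938861] side [369.09102304 176.74866205]
-0.015 wrist [320.05632151 271.11550464] [320.12511083 308.0837671 ] scene [219.75689449 198.18696042] [219.4593736 192.666941 ] side [369.21026764 175.04244937]
-0.02 wrist [320.01151034 274.36118822] [320.08331465 312.21006598] scene [219.48753319 196.41862281] [219.19323021 190.90369578] side [369.33030411 173.32492063]
-0.025 wrist [319.96423643 277.78563342] [320.03929051 316.55692499] scene [219.21672981 194.63918657] [218.92569038 189.12956732] side [369.45114037 171.59596278]
-0.03 wrist [319.91429168 281.40397766] [319.99285643 321.1424123 ] scene [218.94447556 192.84856173] [218.65674592 187.34446932] side [369.57278445 169.85546121]
-0.035 wrist [319.86144399 285.233111  ] [319.9438102  325.98661252] scene [218.67076165 191.04665757] [218.38638861 185.54831477] side [369.69524449 168.10329979]
[ 0.00083956 -0.0656511  -0.19222791]
```

View pics/s6.png

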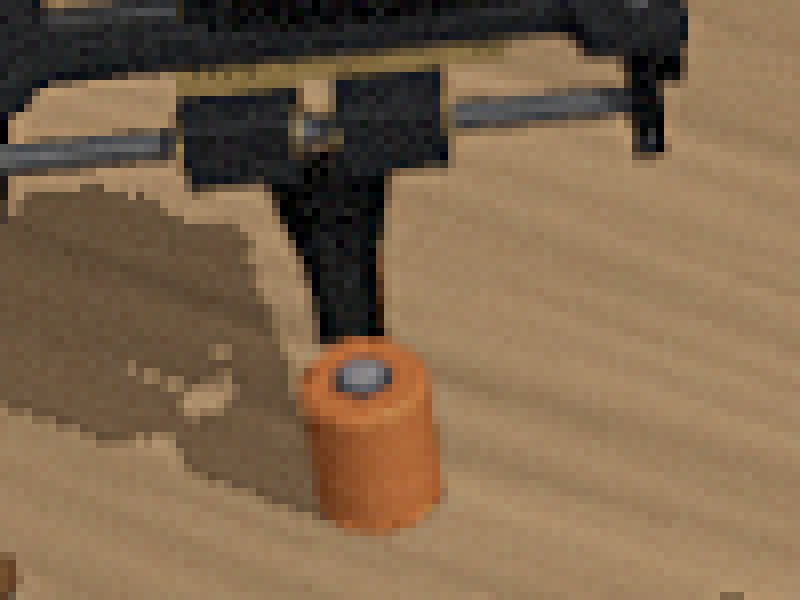

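carry_out --commands '[[[60,0,0,-0.4,0,0,0],[60,0,0.09,-0.4,0,0,0],[60,0,0.09,-0.4,0,0,0],[60,0,0.09,-0.4,0,0,0],[60,0,0.09,-0.4,0,0,0],[60,0,0.09,-0.4,0,0,0],[60,0,0.09,-0.4,0,0,0],[60,0,0.09,-0.4,0,0,0]]]'

```text
time: 5.35
ee_pos: [0.5373, -0.1983, 0.0442]
eef_rot: [0.893, -0.45, 0.001, -0.0]
ft_force: [0.5, -0.3, 0.5]
width: 0.0651
```

carry_out --commands '[[[60,0,0,0.6,0,0,0],[60,0,0,1.2,0,0,0],[60,0,0,1.2,0,0,0]]]'

```text
time: 5.72
ee_pos: [0.5359, -0.1979, 0.0121]
eef_rot: [0.893, -0.45, -0.001, 0.0]
ft_force: [-0.1, 0.5, -0.1]
width: 0.0665
```

```bash
python3 - <<'E'
from h import *
s=r.read_state(); print(s['time'],s['width'],s['ee_pos'],s['ft_force'])
im=r.camera("wrist"); b=r.camera("side"); a=r.camera("scene")
f=lambda a,x,y:cv2.resize(a[y:y+75,x:x+100],(400,300),interpolation=cv2.INTER_CUBIC)
cv2.imwrite("pics/w7.png",np.vstack([np.hstack([cv2.resize(im,(400,300)),f(b,320,120)]),np.hstack([f(a,175,150),cv2.resize(im[220:370,220:420],(400,300))])]))
E
```

```text
5.725 0.06654352152756984 [ 0.53592785 -0.19792485  0.01213193] [-0.08547923  0.48467608 -0.13888627]
```

View pics/w7.png

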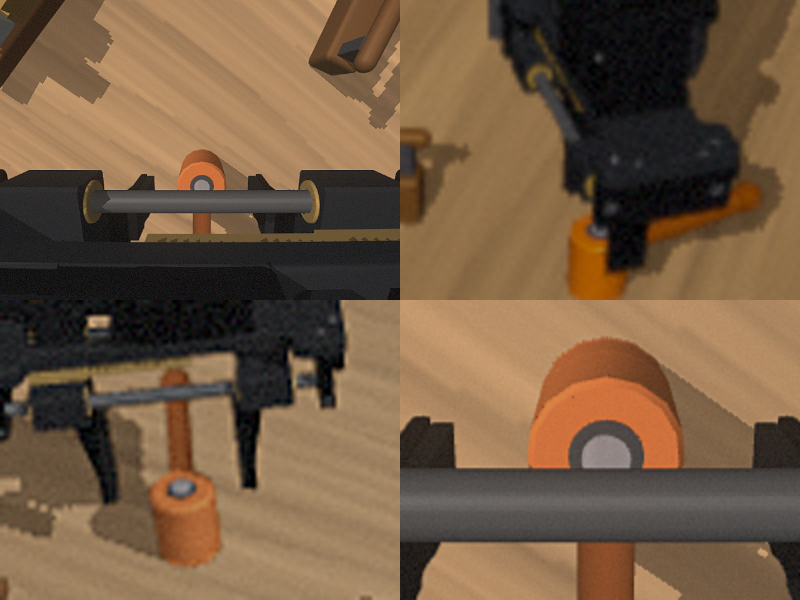

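```bash
python3 - <<'E'
from h import *
s=r.read_state(); i=r.camera_info("scene");j=r.camera_info("side");w=r.camera_info("wrist")
A=R.from_quat(s['eef_rot']);t=s['ee_pos']
for z in (0,-.02,-.025,-.03,-.035):
    P=lambda x,y:t+A.apply([x,y,z])
    print(z,[proj(i,P(x,0))[0].round(1) for x in(-.037,.037)],"side",[proj(j,P(x,0))[0].round(1) for x in(-.037,.037)],"wrist",[proj(w,P(x,-.0095))[0].round(1) for x in(-.0335,.0335)])
E
```

```text
0 [array([237.9, 205.1]), array([204.7, 208.6])] side [array([374.3, 196.4]), array([364.4, 177.2])] wrist [array([255.4, 262.4]), array([385.1, 262.3])]
-0.02 [array([237.1, 198.3]), array([203.4, 201.7])] side [array([374.9, 189.7]), array([364.8, 170.6])] wrist [array([248.3, 274.4]), array([391.9, 274.3])]
-0.025 [array([236.9, 196.5]), array([203.1, 200. ])] side [array([375., 188.]), array([364.9, 168.9])] wrist [array([246.2, 277.8]), array([393.8, 277.7])]
-0.03 [array([236.6, 194.8]), array([202.8, 198.3])] side [array([375.1, 186.3]), array([365. , 167.2])] wrist [array([244.1, 281.4]), array([395.8, 281.3])]
-0.035 [array([236.4, 193. ]), array([202.5, 196.5])] side [array([375.3, 184.6]), array([365.1, 165.5])] wrist [array([241.8, 285.2]), array([398. , 285.1])]
```

carry_out --commands '[[[60,0.04,-0.06,0.4,0,0,0],[60,0.04,-0.06,0.8,0,0,0],[60,0.04,-0.06,0.8,0,0,0],[60,0.04,-0.06,0.8,0,0,0]]]'

```text
time: 6.38
ee_pos: [0.5393, -0.1984, -0.0058]
eef_rot: [0.893, -0.45, 0.001, -0.0]
ft_force: [0.7, -0.3, -0.2]
width: 0.0665
```

carry_out --commands '[[[130,0,0,0,0,0,0],[190,0,0,0,0,0,0],[255,0,0,0,0,0,0],[255,0,0,0,0,0,0],[255,0,0,0,0,0,0],[255,0,0,0,0,0,0],[255,0,0,0,0,0,0]]]' --grip_force 50

```text
time: 7.25
ee_pos: [0.5394, -0.1982, -0.0057]
eef_rot: [0.893, -0.45, 0.001, -0.0]
ft_force: [-1.0, 0.9, 1.1]
width: 0.0343
```

carry_out --commands '[[[255,0,0,-0.5,0,0,0],[255,0,0,-2,0,0,0],[255,0,0,-4,0,0,0],[255,0,0,-5.4,0,0,0],[255,0,0,-5.4,0,0,0],[255,0,0,-5.4,0,0,0]]]'

```text
time: 8.0
ee_pos: [0.5387, -0.1982, 0.1289]
eef_rot: [0.893, -0.45, 0.0, -0.0]
ft_force: [-0.8, -0.0, -2.3]
width: 0.0347
```

```bash
python3 - <<'E'
from h import *
s=r.read_state(); print(s['time'],s['width'],s['ee_pos'],s['eef_rot'],s['ft_force'])
im=r.camera("wrist"); b=r.camera("side"); a=r.camera("scene")
f=lambda a,x,y:cv2.resize(a[y:y+75,x:x+100],(400,300),interpolation=cv2.INTER_CUBIC)
cv2.imwrite("pics/w8.png",np.vstack([np.hstack([cv2.resize(im,(400,300)),f(b,320,90)]),np.hstack([f(a,165,115),cv2.resize(im[220:370,220:420],(400,300))])]))
A=R.from_quat(s['eef_rot']); print("jaw angle",np.degrees(np.arctan2(*A.apply([1,0,0])[1::-1])))
E
```

```text
8.0 0.03467833214459146 [ 0.53869844 -0.19817049  0.12890868] [ 8.93209522e-01 -4.49640404e-01  4.90300414e-04 -1.31382806e-04] [-0.83010834 -0.04088421 -2.3300095 ]
jaw angle -53.44125206764895
```

View pics/w8.png

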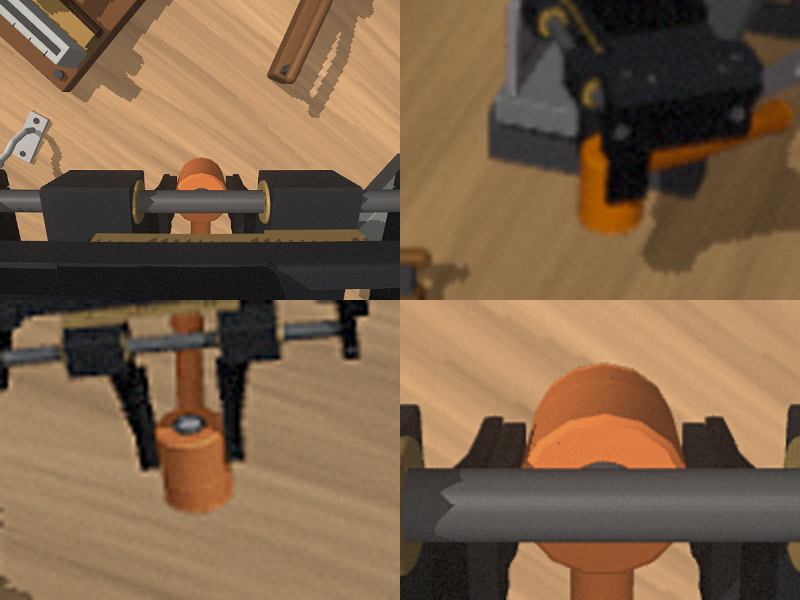

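carry_out --commands '[[[255,-1.2,-0.8,0,0,0,-0.4],[255,-3,-2,0,0,0,-1],[255,-5,-3.3,0,0,0,-1.6],[255,-7,-4.6,0,0,0,-2.3],[255,-8.8,-5.8,0,0,0,-2.9],[255,-9.87,-6.48,0,0,0,-3.2],[255,-9.87,-6.48,0,0,0,-3.2],[255,-9.87,-6.48,0,0,0,-3.2],[255,-9.87,-6.48,0,0,0,-3.2]]]'

```text
time: 9.28
ee_pos: [0.5217, 0.0949, 0.1279]
eef_rot: [0.947, -0.322, -0.0, 0.0]
ft_force: [-0.6, -0.0, -1.1]
width: 0.0346
```

```bash
python3 - <<'E'
from h import *
import pickle
s=r.read_state(); print(s['time'],s['width'],s['ee_pos'],s['eef_rot'],s['ft_force'],s['joint_vel'].round(3))
w=r.camera_info("wrist");im=r.camera("wrist"); cv2.imwrite("pics/w9.png",im); pickle.dump((w,s),open("w9.pkl","wb"))
A=R.from_quat(s['eef_rot']); print("jaw angle",np.degrees(np.arctan2(*A.apply([1,0,0])[1::-1])))
p=proj(w,[.5613,.148,.092])[0]; print(p); x,y=(p-[40,30]).astype(int); print(x,y)
cv2.imwrite("pics/w9a.png",cv2.resize(im[y:y+60,x:x+80],(800,600),interpolation=cv2.INTER_CUBIC))
cv2.imwrite("pics/w9b.png",cv2.resize(im[235:355,240:400],(800,600),interpolation=cv2.INTER_CUBIC))
E
```

```text
9.275 0.0345596913317728 [0.52171548 0.09487929 0.12794605] [ 9.46636766e-01 -3.22302068e-01 -3.09431147e-04  3.36826398e-04] [-0.58036498 -0.03922588 -1.14442779] [-0.002 -0.002 -0.006 -0.001 -0.002 -0.001 -0.001]
jaw angle -37.6044159086151
[318.46461735 148.84840529]
278 118
```

View pics/w9a.png

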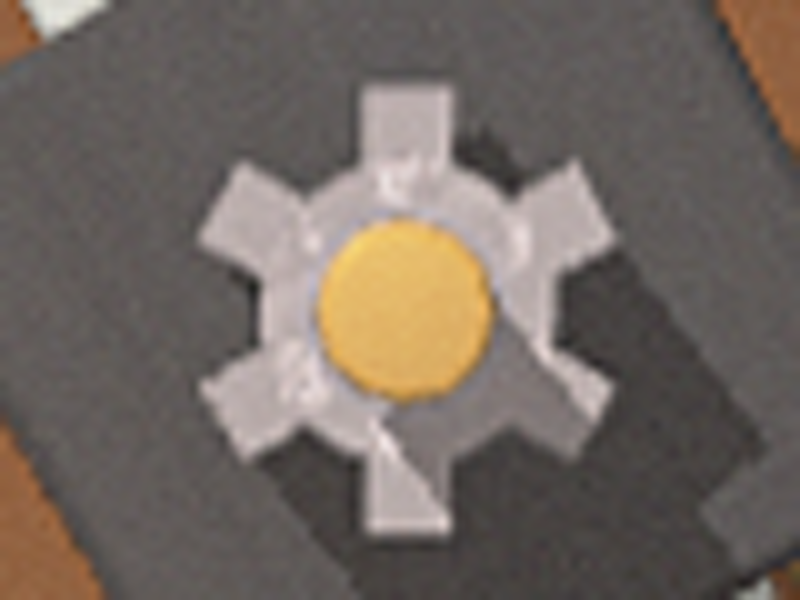

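View pics/w9b.png

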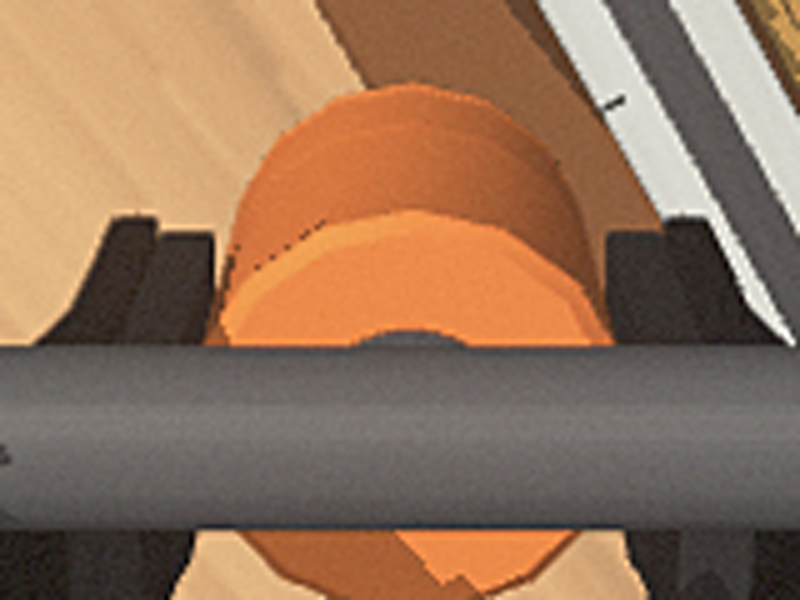

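```bash
python3 - <<'E'
from h import *
import pickle
w,s=pickle.load(open("w9.pkl","rb")); A=R.from_quat(s['eef_rot']);t=s['ee_pos']
c=lambda q,x0,y0,k:((q[0]+.5)/k-.5+x0,(q[1]+.5)/k-.5+y0)
T=[(407,88),(595,203),(594,422),(409,530),(222,422),(220,202)]
P=np.array([onplane(w,c(q,278,118,10),.092) for q in T]); m=P.mean(0); d=P-m
print("stud",m,np.hypot(*d.T[:2]),[(np.degrees(np.arctan2(y,x))+360)%60 for x,y,_ in d])
print("pin",onplane(w,c((405,308),278,118,10),.104))
print("stud in tool",A.inv().apply(m-t)*1000)
from scipy.optimize import least_squares
# hub front rim points: crop b scale 5 at (240,235)
# observed: bottom front y, top front y, top rear y, left/right extents of bottom-front silhouette
b=lambda q:c(q,240,235,5)
obs=dict(tf=b((415,212))[1],bf=b((413,84))[1],tr=b((380,598))[1]); print(obs)
th=np.linspace(0,2*np.pi,181)
for zu in (.0057,.003,0,-.003):
  for hy in (-.003,0,.003):
    top=proj(w,t+A.apply(np.c_[.018*np.cos(th),hy+.018*np.sin(th),np.full(181,-zu-.042)]))
    bot=proj(w,t+A.apply(np.c_[.018*np.cos(th),hy+.018*np.sin(th),np.full(181,-zu)]))
    print(zu,hy,"tf %.1f bf %.1f tr %.1f"%(top[:,1].min(),bot[:,1].min(),top[:,1].max()),"widthtop %.1f"%np.ptp(top[:,0]))
E
```

```text
stud [0.56125804 0.14806854 0.092     ] [0.01232773 0.01224109 0.01232306 0.01224252 0.01232706 0.01228278] [np.float64(52.4619651423406), np.float64(51.9841365908909), np.float64(52.552357976025746), np.float64(52.55888731249158), np.float64(52.13512824273016), np.float64(52.52294271034424)]
pin [0.56134258 0.14825437 0.104     ]
stud in tool [ -1.11585528 -66.29797977  35.89097532]
{'tf': 277.0, 'bf': 251.4, 'tr': 354.2}
0.0057 -0.003 tf 267.8 bf 242.8 tr 351.2 widthtop 89.8
0.0057 0 tf 275.1 bf 248.7 tr 357.8 widthtop 89.4
0.0057 0.003 tf 282.4 bf 254.5 tr 364.2 widthtop 88.9
0.003 -0.003 tf 265.8 bf 241.5 tr 348.0 widthtop 88.3
0.003 0 tf 273.0 bf 247.3 tr 354.4 widthtop 87.9
0.003 0.003 tf 280.1 bf 253.1 tr 360.8 widthtop 87.5
0 -0.003 tf 263.6 bf 240.2 tr 344.5 widthtop 86.7
0 0 tf 270.7 bf 245.9 tr 350.9 widthtop 86.3
0 0.003 tf 277.7 bf 251.6 tr 357.1 widthtop 85.9
-0.003 -0.003 tf 261.5 bf 238.9 tr 341.2 widthtop 85.2
-0.003 0 tf 268.5 bf 244.5 tr 347.4 widthtop 84.8
-0.003 0.003 tf 275.4 bf 250.1 tr 353.6 widthtop 84.4
```

carry_out --commands '[[[255,-0.04,-1.3,0,0,0,0],[255,-0.08,-2.7,0,0,0,0],[255,-0.08,-2.7,0.5,0,0,0],[255,-0.08,-2.7,1,0,0,0],[255,-0.08,-2.7,1,0,0,0],[255,-0.08,-2.7,1,0,0,0]]]'

```text
time: 10.07
ee_pos: [0.5613, 0.1491, 0.1033]
eef_rot: [0.947, -0.323, -0.0, 0.0]
ft_force: [0.3, 0.5, -1.0]
width: 0.0344
```

```bash
cat > where.py <<'E'
from h import *
s=r.read_state(); A=R.from_quat(s['eef_rot']);t=s['ee_pos']
S=np.array([.56126,.14807,.092]); H=t+A.apply([.0010,.0011,-.0057])
print("t",s['time'],"w",s['width'].round(4),"tcp",t.round(4),"ft",s['ft_force'].round(1),"tq",s['torque'].round(2))
print("jaw",np.degrees(np.arctan2(*A.apply([1,0,0])[1::-1])).round(2),"tilt",np.degrees(A.as_matrix()[:2,2]).round(2),"need tool mm",(A.inv().apply(S-H)*1000).round(2),"underside",H[2].round(4))
E
python3 where.py
```

```text
Traceback (most recent call last):
  File "where.py", line 4, in <module>
    print("t",s['time'],"w",s['width'].round(4),"tcp",t.round(4),"ft",s['ft_force'].round(1),"tq",s['torque'].round(2))
                            ^^^^^^^^^^^^^^^^
AttributeError: 'float' object has no attribute 'round'
```

```bash
sed -i "s/s\['width'\].round(4)/round(s['width'],4)/" where.py; python3 where.py; python3 - <<'E'
from h import *
b=r.camera("side"); a=r.camera("scene")
f=lambda a,x,y:cv2.resize(a[y:y+75,x:x+50],(400,600),interpolation=cv2.INTER_CUBIC)
cv2.imwrite("pics/w10.png",np.hstack([f(a,340,190),f(b,275,205)]))
i=r.camera_info("scene");j=r.camera_info("side")
S=[.56126,.14807,.092]
print(proj(i,S),proj(j,S))
E
```

```text
t 10.075 w 0.0344 tcp [0.5613 0.1491 0.1033] ft [ 0.3  0.5 -1. ] tq [ 0.03  0.01 -0.  ]
jaw -37.64 tilt [-0.02 -0.03] need tool mm [-0.41 -0.27 16.98] underside 0.109
[[363.28991615 239.42007268]] [[298.75579963 264.95027918]]
```

View pics/w10.png

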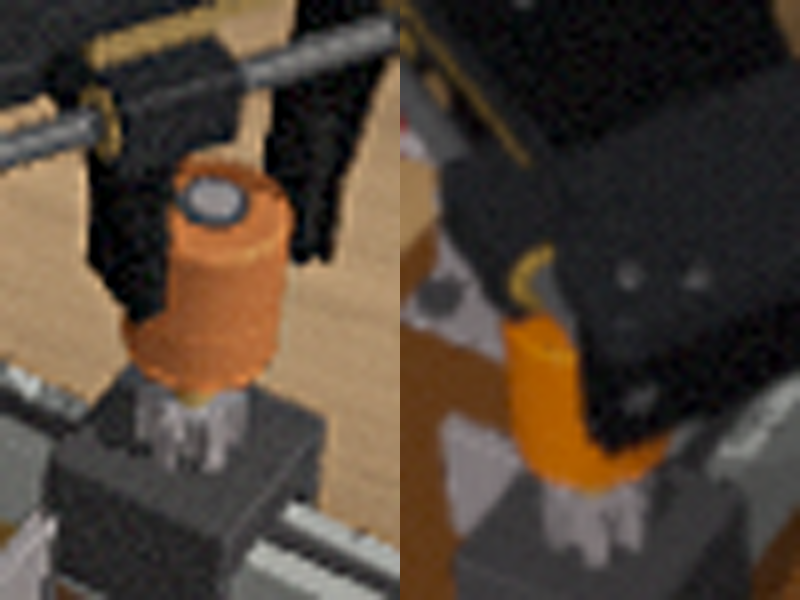

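carry_out --commands '[[[255,-0.02,-0.01,0.3,0,0,0],[255,-0.02,-0.01,0.6,0,0,0],[255,-0.02,-0.01,0.7,0,0,0],[255,-0.02,-0.01,0.7,0,0,0]]]'

```text
time: 10.68
ee_pos: [0.5611, 0.15, 0.0857]
eef_rot: [0.947, -0.322, -0.0, 0.0]
ft_force: [0.1, 0.8, -1.3]
width: 0.0347
```

```bash
python3 where.py; python3 - <<'E'
from h import *
b=r.camera("side"); a=r.camera("scene")
f=lambda a,x,y:cv2.resize(a[y:y+75,x:x+50],(400,600),interpolation=cv2.INTER_CUBIC)
cv2.imwrite("pics/w11.png",np.hstack([f(a,340,190),f(b,275,205)]))
E
```

```text
t 10.675 w 0.0347 tcp [0.5611 0.15   0.0857] ft [ 0.1  0.8 -1.3] tq [-0.03  0.05  0.06]
jaw -37.61 tilt [-0.02 -0.02] need tool mm [ 0.3   0.33 -0.58] underside 0.0914
```

View pics/w11.png

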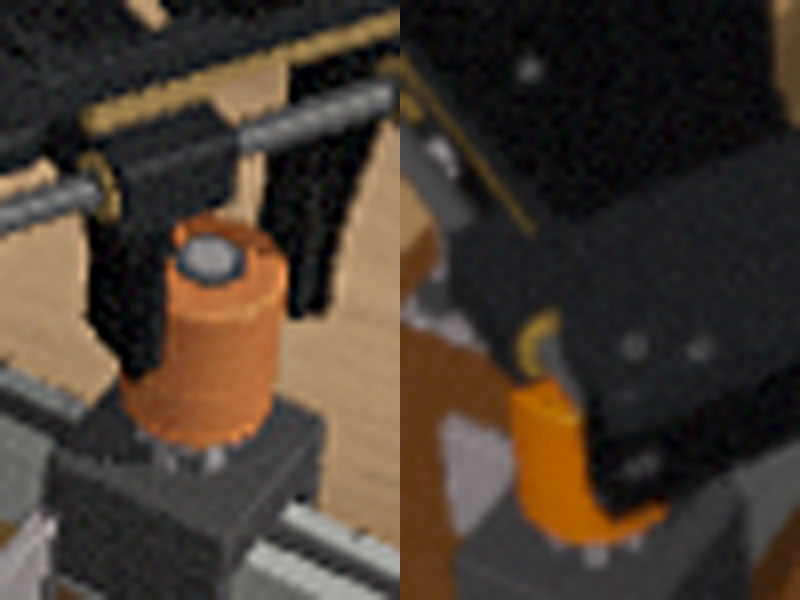

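carry_out --commands '[[[255,0.01,0.01,0.1,0,0,0],[255,0.01,0.01,0.2,0,0,0],[255,0.01,0.01,0.2,0,0,0]]]'

```text
time: 11.15
ee_pos: [0.5617, 0.1498, 0.0814]
eef_rot: [0.947, -0.322, 0.0, -0.0]
ft_force: [-1.3, -0.1, 1.9]
width: 0.0344
```

```bash
python3 where.py
```

```text
t 11.15 w 0.0344 tcp [0.5617 0.1498 0.0814] ft [-1.3 -0.1  1.9] tq [-0.08  0.08  0.04]
jaw -37.61 tilt [0.05 0.  ] need tool mm [-0.27  0.49 -4.92] underside 0.0871
```

carry_out --commands '[[[255,0,0.01,0.06,0,0,0],[255,0,0.01,0.14,0,0,0],[255,0,0.01,0.14,0,0,0]]]'

```text
time: 11.52
ee_pos: [0.5617, 0.1498, 0.078]
eef_rot: [0.947, -0.322, 0.001, -0.0]
ft_force: [-0.7, 0.2, 3.8]
width: 0.0346
```

```bash
python3 where.py
```

```text
t 11.525 w 0.0346 tcp [0.5617 0.1498 0.078 ] ft [-0.7  0.2  3.8] tq [ 0.02  0.15 -0.07]
jaw -37.61 tilt [0.07 0.02] need tool mm [-0.29  0.49 -8.3 ] underside 0.0837
```

carry_out --commands '[[[255,0,0,0.08,0,0,0],[255,0,0,0.16,0,0,0],[255,0,0,0.22,0,0,0],[255,0,0,0.22,0,0,0]]]'

```text
time: 12.02
ee_pos: [0.5617, 0.1498, 0.0725]
eef_rot: [0.947, -0.322, 0.001, -0.0]
ft_force: [-1.4, -0.2, 7.4]
width: 0.0345
```

```bash
python3 where.py
```

```text
t 12.025 w 0.0345 tcp [0.5617 0.1498 0.0725] ft [-1.4 -0.2  7.4] tq [ 0.02  0.37 -0.05]
jaw -37.61 tilt [0.07 0.02] need tool mm [ -0.31   0.52 -13.78] underside 0.0782
```

carry_out --commands '[[[255,0,0,0.05,0,0,0],[255,0,0,0.08,0,0,0],[255,0,0,0.08,0,0,0],[255,0,0,0.08,0,0,0]]]'

```text
time: 12.52
ee_pos: [0.5619, 0.1499, 0.0722]
eef_rot: [0.947, -0.322, 0.001, -0.001]
ft_force: [-8.4, -2.3, 19.2]
width: 0.0343
```

```bash
python3 where.py
```

```text
t 12.525 w 0.0343 tcp [0.5619 0.1499 0.0722] ft [-8.4 -2.3 19.2] tq [-0.39  1.87  0.05]
jaw -37.61 tilt [0.11 0.03] need tool mm [ -0.35   0.69 -14.13] underside 0.0779
```

carry_out --commands '[[[255,0,0,0.08,0,0,0],[255,0.007,0,0.08,0,0,1],[255,0.012,-0.003,0.08,0,0,2],[255,0.017,-0.005,0.08,0,0,3],[255,0.022,-0.007,0.08,0,0,4],[255,0.022,-0.007,0.08,0,0,4]]]' --grip_force 60

```text
time: 13.28
ee_pos: [0.5625, 0.1494, 0.0721]
eef_rot: [0.876, -0.482, 0.001, -0.001]
ft_force: [-10.4, -3.2, 23.1]
width: 0.0342
```

```bash
python3 where.py
```

```text
t 13.275 w 0.0342 tcp [0.5625 0.1494 0.0721] ft [-10.4  -3.2  23.1] tq [-0.92  2.31  0.17]
jaw -57.68 tilt [0.14 0.01] need tool mm [ -0.54   0.62 -14.18] underside 0.0778
```

carry_out --commands '[[[255,-0.01,0.02,0.07,0,0,0],[255,-0.005,0.02,0.07,0,0,1],[255,0,0.02,0.07,0,0,2],[255,0.005,0.017,0.07,0,0,3],[255,0.01,0.015,0.07,0,0,4],[255,0.015,0.013,0.07,0,0,5],[255,0.015,0.013,0.07,0,0,5]]]'

```text
time: 14.15
ee_pos: [0.5626, 0.1487, 0.0721]
eef_rot: [0.75, -0.661, 0.001, -0.001]
ft_force: [-8.1, -2.3, 20.6]
width: 0.034
```

```bash
python3 where.py;  python3 - <<'E'
from h import *
import pickle
w=r.camera_info("wrist");im=r.camera("wrist");b=r.camera("side"); a=r.camera("scene"); 
f=lambda a,x,y:cv2.resize(a[y:y+75,x:x+75],(400,400),interpolation=cv2.INTER_CUBIC)
cv2.imwrite("pics/w12.png",np.hstack([f(a,330,190),f(b,265,205)]));cv2.imwrite("pics/w13.png",im)
E
```

```text
t 14.15 w 0.034 tcp [0.5626 0.1487 0.0721] ft [-8.1 -2.3 20.6] tq [-0.67  2.11  0.19]
jaw -82.74 tilt [ 0.18 -0.  ] need tool mm [ -0.49   0.24 -14.17] underside 0.0778
```

View pics/w12.png

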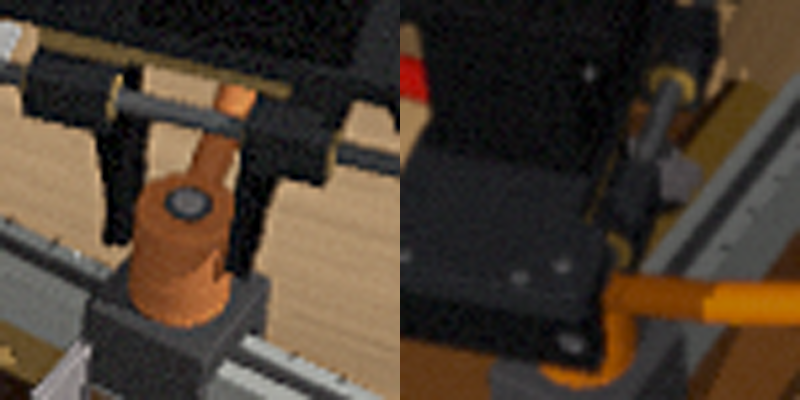

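View pics/w13.png

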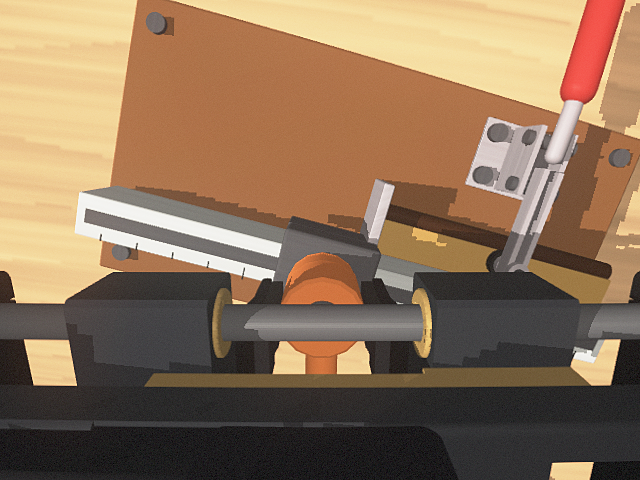

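```bash
python3 where.py; python3 - <<'E'
from h import *
r.close_job()
E
```

```text
t 14.3 w 0.0343 tcp [0.5626 0.1487 0.0721] ft [-8.1 -2.5 20.6] tq [-0.65  2.08  0.2 ]
jaw -82.67 tilt [0.18 0.01] need tool mm [ -0.51   0.26 -14.16] underside 0.0778
the job is handed in; nothing more can be done
```

I put the lever on the stud in mesh, pushed it home, swung it clockwise, and handed the job in still gripped and pressed down at 14.3 s. The close call reported no verdict.

**First grip missed:** the fingertips end about 26 mm short of the reported TCP, so the first grip closed just above the hub. I measured this in the pictures, reopened, went lower and gripped the hub. The lever was not visibly disturbed.

**Seating:** the lever meshed at the measured tooth angle, and the pin force rose with depth as the task describes. Before the swing its underside read about 77.9 mm against the 78 mm saddle top, and the push force went from 7 N to 19 N as it bottomed out.

**Swing:** the hand turned 45° clockwise with the lever pressed down. The arm stayed lined up with the hand, so I saw no slip in the grip. Allowing for up to 5° of tooth play, the stud should have turned at least 0.70 rad, but I could not read that joint directly.

**Last readings:**

| Check | Reading |
|---|---|
| Push force | about 20 N down |
| Sideways force | about 8 N, mostly across the rail; along the rail about 3.5 N |
| Tool tilt | 0.2° |
| Underside height | 77.8 mm |
| Axis offset from stud | about 0.6 mm |
| Grip | set to 60 N, fingers 34 mm apart |

- **Finger opening:** it reads about 2 mm under the 36 mm hub, and I did not find out why.
- **Stop and loose parts:** I did not measure them again afterwards. The low force along the rail, against about 30 N of friction, suggests the stop stayed put. No move came near the frame corner, wall hook or point driver.

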